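Spread the circlip over the wire feeder's axle stub

TASK

Swing the clear hood of the wire feeder right up and bring it gently to rest against its stop. Then take the circlip pliers off the white block by their handles, squeeze them to spread the circlip that is already on their tips, and lower the open circlip over the end of the feeder's axle stub until it is level with the groove just above the washer. Finish there, still gripping the pliers with the circlip held wide open at the groove and not bearing down on the washer; leave the solder reel, the tin and the side cutters where they are.

Things in the scene. Friction and masses are not known exactly. Their poses are not given: they have to be found in the camera images.
- hood (a joint): angle of the wire feeder's clear hood about its hinge, rad: 0 = shut flat on the housing, 1.62 = wide open on its stop. Stiff hinge: the hood (220 g) stays at any angle; 2 to 4 N at the pull moves it. The hood is a clear box 138 mm long (front to hinge), 140 mm wide, 50 mm high over the feed wheel and stub
- hood_pull (a point): place to hold the hood's pull: a flat black tab 38 mm long, 22 wide, 8 thick, square out from the middle of the hood's front wall. Point in mid width and thickness, 26 mm out from the wall; 72 mm above the bench when shut. Axes turn with the hood: x into the hood, y along the hinge (across the tab's 22 mm). Moves on an arc of 169 mm radius about the hinge
- hood_hinge (a point): middle of the hood's hinge line, 42 mm above the bench, on the feeder's far side, 72 mm from the stub's axis. Axes turn with the hood; y is the level hinge line. Opening by an angle turns the hood about +y by it (right-hand rule): the pull goes up, then over the hinge to 38 mm beyond it and 164 mm above it when open
- feeder: wire feeder: grey housing 150 x 150 mm, 40 mm high, with a 72 mm feed wheel (top 57 mm above the bench) round an upright axle stub at its centre. Origin under its centre on the bench; x towards the hinge, z up. With the hood open nothing else on it stands higher than 62 mm
- groove (a point): on the stub's axis, at mid-height of its groove, 67.25 mm above the bench, axes as the feeder's. The stub is a steel pin 28.5 mm in diameter, its end 10.75 mm above this point with a 3 mm chamfer. The groove is 4.5 mm high; its lower edge is the washer's face (35 mm diameter), 2.25 mm below this point
- pliers: circlip pliers (145 g, blue handles) lying level on the white block. Origin at the pivot, mid thickness, 45 mm above the bench; x to the tips, y left, z up. Jaws run to x = 50 mm, then bend straight down; the tips are thin pins in the circlip's eyes ending 22.5 mm below mid thickness. Centre of mass at x = -35 mm
- pliers_grip (a point): between the two handles, 42 mm behind the pivot, mid thickness; axes as the pliers'. Grip here from above, across both handles (along y): 55 mm over the outside slack, 38 to 40 mm squeezed home, the faces then parallel to x. Handles 16 mm high, from 24 to 122 mm behind the pivot. 15 to 30 N squeezes them home: the tips then stand on a built-in spread stop. A spring opens them
- kit_block: white block 200 x 84 mm, 8 mm high, on which pliers and circlip lie; origin on the bench below the pliers' pivot, axes as theirs. Supports stand on it only under the pivot (14 mm square), under the handles 98 mm behind the pivot, and under the circlip (with a 4.5 mm high spigot in the ring); beside the handles it is free down to 8 mm above the bench
- circlip: dark steel circlip (external snap ring), 28 mm inside when slack, 37 mm outside, 2.5 mm thick, flat. Origin at the slack ring's centre, mid thickness; z up, x away from gap and pliers. Its eyes are already on the pliers' pins. Squeezed and lifted, it hangs about 19.3 mm below the pliers' mid thickness, its far side up to 4 degrees low. It springs shut and drops off if the pliers are let go
- circlip_bore (a point): centre of the circlip's opening when spread, mid thickness, 2.4 mm from its origin towards the gap, axes as the circlip's; spread fully, a 32 mm pin would pass there. It then lies 64 mm ahead of the pliers' pivot (106 mm ahead of the grip point). This point goes on the stub's axis
- eye_l (a point): centre of the circlip's left eye, mid thickness: the two eyes are 11 mm apart slack, 27 mm fully spread
- eye_r (a point): centre of the circlip's right eye, mid thickness
- solder_reel: bystander: standing white reel of solder, 60 mm diameter, 55 mm high; origin at the centre of its underside
- tip_tinner: bystander: flat round metal tin, 41 mm diameter, 20 mm high; origin at the centre of its underside
- side_cutters: bystander: small side cutters with blue handles lying flat, about 115 mm long, 9 mm high; origin at their pivot on the bench, x towards the jaws
Mind the look-alikes: they are no part of the job. Leave any pink or purple look-alike of the feeder alone.

How it is judged:
By the outcome, as a careful person would: the job done as asked, in the order asked, and still so for the second after the job is handed in, while the arm keeps its last pose, push and grip.
It also fails if it takes over 72 s, if anything falls off the work surface, if the arm or the gripper's body presses on something with over 40 N, if the wrist force passes 120 N, or if a joint passes its speed limit or range.

ROBOT

A 6-joint arm with a two-finger parallel gripper is mounted at the origin on the work surface. World frame = base frame: x ahead of the robot, y to its left, z up, the work surface at z = 0. Lengths are in m, angles in rad, forces in N, time in s.
With the tool pointing down it reaches from about 0.4 to 0.925 m from the base axis. Payload 3.4 kg.
Tool frame: the origin (TCP) lies midway between the tips of the shut fingers; the grasp point (between the pads) lies 19 mm behind it; z points along the fingers, y is the line along which they close (so a half turn about z gives the same grasp; the last joint's range is limited). The gripper opens to 85 mm and grips with 20 to 120 N. Pads are 22 mm wide; open, the fingers measure 114 mm over their backs; the gripper's body (76 mm by 85 mm) begins 54 mm behind the grasp point. The pads swing forward as they close: fully open they stand 13 mm farther back than shut.
Start: joints at [-1.252, 0.307, 1.506, -0, 1.328, -0.073], TCP at [0.22, -0.531, 0.231] pointing down, gripper open.
Joint ranges: [-3.12, 3.12], [-1.05, 2.28], [0.14, 2.33], [-1.42, 4.57], [0.1, 2.73], [-2.68, 2.68]. Speed limits (rad/s): [2.57, 2.57, 3.14, 3.14, 3.14, 3.14].

INTERFACE

Orientations are given as a rotation vector (axis times angle).
In Python, from workcell import arm, camera, camera_model gives the robot as it stands. The module is installed in compiled form; this text tells all that it offers.
- The arm moves only by the tool carry_out, never from a script. Its argument "increments" is a list of rows, each an object with "grip": the opening, from -1 (shut) to 1 (fully open); "offset": the shift along the tool's x, y, z in units of 40 mm (1.0 is 40 mm), a list of three; "spin": the turn about the tool's z in units of 0.12 rad (1.0 is 0.12 rad). A call has exactly 10 rows; each row shifts and turns the commanded pose from where the row before left it, along the tool's axes as they then stand; what a row does not reach is not made up. A row lasts 1/8 s, in which the tool goes at most 62.5 mm and 10.7 degrees, less where a joint would pass 70% of its speed; a pose out of reach is approached as far as the arm can. A call with a number of a shift or a turn outside -1 to 1 is refused whole. A call with a gripper value outside its range is refused whole. The fingers move at their own pace and stop on an object; "grip_force" is the grip in N (left out, the last holds). Time passes only in rows, so rows that do not move let the fingers close, or fill a call up. It gives the time, the measured TCP pose, the force, the opening and the grip force at its end, in the units of the state.
- arm.read_state(): the state, without advancing time (a new reading comes with each control period).
- camera(name): name is "scene" or "top" or "wrist"; returns (picture, depth): 384x512x3 uint8, red, green, blue; 384x512 float32, m along the optical axis (not along the pixel's ray), 0 where there is no reading.
- camera_model(name): a dict with "vfov" (degrees; the focal length in pixels is half the picture's height over the tangent of half this angle, whatever the lens; pixels are square), "cx", "cy" (the principal point, pixels), "origin" and "attitude" of the camera in the world. Camera axes: x right, y down, z forward; pixel columns grow to the right and rows downward; lengths in m; the calibration is good to about 2 mm. A picture is of the moment at which its call begins: read the wrist's pose just before it. camera_model takes no time and is no camera call; for the wrist camera it gives the pose at the moment of the call.
- arm.finish_job(): hands the job in; it is judged then, once.
The state is a dict: "clock": time; "joint_pos": joint angles; "qd": joint speeds; "joint_efforts": joint torques, N m; "eef_pos": TCP position; "ee_rot": TCP orientation; "contact_force": force on the tool from outside, world axes, zero at the start; "moment": the same for the moment, N m; "opening": finger opening in m; "finger_force": force on a finger pad.
Only numpy, scipy, OpenCV 4.12 (cv2) and the standard library are available. Lean on these libraries where they do the work, as an engineer would, in place of code of your own. Each camera call takes 0.05 s, during which the arm holds its last target. There are 200 camera calls.

## Working session

There is one attempt and no reset: what is moved stays moved. The work goes in short steps, Python scripts to look and compute and a tool call to move; the robot and the scene stay as the last step left them, time stands still between calls to the robot, and variables do not carry over. Pictures are saved under pics/ and viewed, at most 14 in all, crops included, and the job is handed in when it is done.

Besides the shell and the picture viewer there is one more tool, called after ">>>" by a JSON object that holds its "api" and its "payload". carry_out: Moves the arm, as the interface text tells. Shifts and turns lie within -1 to 1; 1 stands for 40 mm of shift or 0.12 rad of turn. Its arguments: {"type":"object","properties":{"increments":{"type":"array"},"grip_force":{"type":"number"}},"required":["increments"]}

```bash
mkdir -p pics
cat > h.py <<'E'
import numpy as np, cv2
from scipy.spatial.transform import Rotation as R
from workcell import arm, camera, camera_model
def rot(a):
    a=np.array(a,float)
    return a if a.shape==(3,3) else (R.from_rotvec(a).as_matrix() if a.size==3 else R.from_quat(a).as_matrix())
def snap(n):
    m=camera_model(n); p,d=camera(n); return p,d,m
def pts(d,m):
    f=d.shape[0]/2/np.tan(np.radians(m['vfov'])/2)
    v,u=np.mgrid[:d.shape[0],:d.shape[1]]
    c=np.stack([(u-m['cx'])/f*d,(v-m['cy'])/f*d,d],-1)
    return c@rot(m['attitude']).T+np.array(m['origin'])
def proj(P,m):
    f=384/2/np.tan(np.radians(m['vfov'])/2)
    c=(np.atleast_2d(P)-np.array(m['origin']))@rot(m['attitude'])
    return np.c_[c[:,0]/c[:,2]*f+m['cx'],c[:,1]/c[:,2]*f+m['cy']]
def save(n,p): cv2.imwrite('pics/'+n+'.png',p[...,::-1])
E
python3 - <<'E'
from h import *
print(arm.read_state())
for n in('scene','top'):
    p,d,m=snap(n);print(n,m);np.savez(n,p=p,d=d);
    import pickle;pickle.dump(m,open(n+'.pkl','wb'))
    save(n,cv2.resize(p,(768,576),interpolation=cv2.INTER_CUBIC))
E
```

```text
{'clock': 0.0, 'joint_pos': array([-1.25247881e+00,  3.07552487e-01,  1.50766991e+00,  1.10702418e-05,
        1.32838520e+00, -7.34946195e-02]), 'qd': array([ 0.00060527, -0.0004577 ,  0.00035372, -0.00244629,  0.00022431,
        0.00131005]), 'joint_efforts': array([-2.02832387e-03, -4.57556534e+01, -2.51924193e+01, -1.33744466e-04,
        1.32566888e-02, -2.07452668e-07]), 'eef_pos': array([ 0.21933863, -0.53077388,  0.23039409]), 'ee_rot': array([-3.07953722e+00, -6.11134167e-01,  3.69489243e-04]), 'contact_force': array([-0.85119029, -0.28078916,  0.93199108]), 'moment': array([ 0.00654695, -0.03036548, -0.00177732]), 'finger_force': 0.0, 'opening': 0.08534418415522803}
scene {'vfov': 55.29409164752642, 'cx': 258.2012797192374, 'cy': 191.17726939608812, 'origin': array([ 1.0403827 , -0.60565359,  0.83941804]), 'attitude': array([-2.2614928 , -0.82815286,  0.30629942])}
top {'vfov': 47.8434736663748, 'cx': 252.12738094417966, 'cy': 185.7581488262122, 'origin': array([ 0.52829721, -0.02085204,  1.10240482]), 'attitude': array([-2.21202089,  2.16755601, -0.06398401])}
```

View pics/top.png

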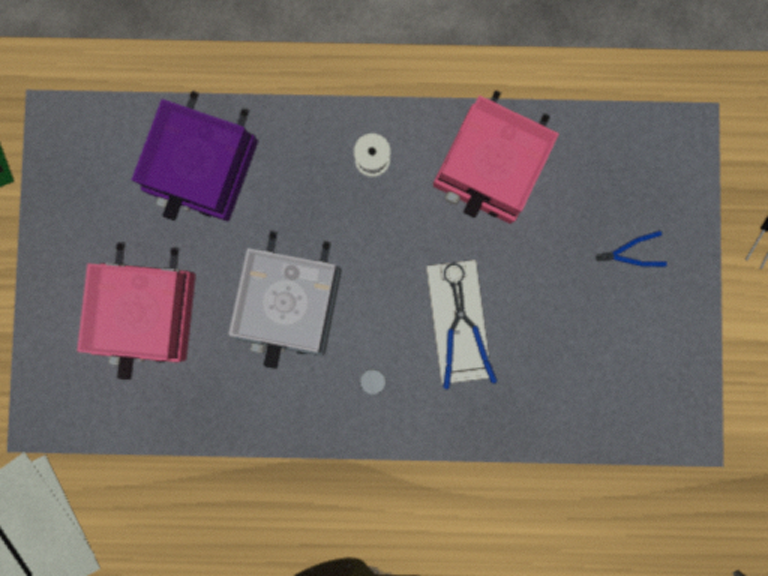

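View pics/scene.png

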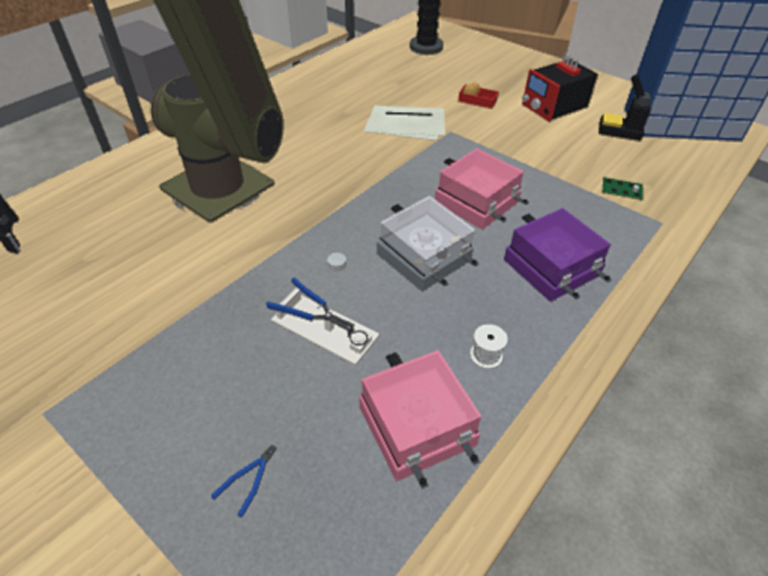

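The feeder meant is the grey one with the clear hood at top-view (285,300), pull at (272,356). The look-alikes are pink at (135,312), pink at (497,158) and purple at (193,160). The pliers lie on the white block at (460,315); the other blue-handled tool, at (635,250), is the side cutters. I'll confirm this in a crop.

Run:
```python
from h import *
import pickle
z=np.load('top.npz');p,d=z['p'],z['d'];m=pickle.load(open('top.pkl','rb'))
W=pts(d,m)
save('crop',cv2.resize(p[150:265,145:345],(800,460),interpolation=cv2.INTER_CUBIC))
hsv=cv2.cvtColor(p,cv2.COLOR_RGB2HSV)
v=hsv[...,2].astype(int);s=hsv[...,1]
def box(u0,u1,v0,v1,mask):
    M=np.zeros(mask.shape,bool);M[v0:v1,u0:u1]=mask[v0:v1,u0:u1];return M
for nm,b in dict(tab=(170,195,225,250),post1=(175,188,150,172),post2=(210,224,155,178)).items():
    M=box(*b,v<60); q=W[M]; print(nm,M.sum(),q.mean(0).round(4),np.median(q,0).round(4)); 
    vv,uu=np.nonzero(M);print(uu.min(),uu.max(),vv.min(),vv.max())
M=box(285,340,205,262,(hsv[...,0]>100)&(hsv[...,0]<130)&(s>120)); q=W[M];print('handles',M.sum(),np.median(q,0))
c,_,_=cv2.fitLine(q[:,:2].astype(np.float32),2,0,.01,.01)[:3] if 0 else (0,0,0)
M=box(280,335,170,260,(s<40)&(v>150)); vv,uu=np.nonzero(M); print('block',cv2.minAreaRect(W[M][:,:2].astype(np.float32)),np.median(W[M][:,2]))
for nm,(u,vv) in dict(pivot=(307,211),circ=(303,181),wheel=(190,201),f1=(170,180)).items():
    print(nm,W[vv,u].round(4))
# heights map around feeder
for r in range(155,245,8): print(r,[(int(1000*W[r,c,2])) for c in range(145,235,6)])
```

```text
tab 136 [0.4669 0.1432 0.0963] [0.466  0.1456 0.0821]
176 187 229 245
post1 43 [0.6529 0.1591 0.0366] [0.6535 0.1592 0.0366]
179 183 154 166
post2 45 [0.6387 0.0705 0.0362] [0.6401 0.0699 0.036 ]
214 219 161 173
handles 264 [ 0.46786489 -0.15552645  0.05166465]
block ((0.5198462009429932, -0.109623983502388), (0.19857627153396606, 0.1734132021665573), 8.069605827331543) 0.0077967239739820116
pivot [ 0.5331 -0.1528  0.0485]
circ [ 0.6074 -0.1443  0.0294]
wheel [0.5506 0.1254 0.0953]
f1 [0.5987 0.1736 0.0951]
155 [0, 1102, -1, 1, -2, -3, 41, -1, 1, 0, 0, 0, 2, 1, 1]
163 [0, 0, 0, 2, 0, 0, 32, -4, 0, -2, -1, -2, 35, -3, 0]
171 [0, 0, 1, 3, 91, 90, 94, 92, 90, -1, -1, 1, 34, 0, -1]
179 [0, -1, -1, 92, 91, 93, 91, 91, 91, 91, 93, 91, 90, 80, -2]
187 [1, 0, 0, 95, 93, 93, 91, 92, 93, 94, 94, 91, 95, 48, -3]
195 [3, -3, 0, 96, 93, 95, 92, 91, 93, 96, 94, 95, 94, 39, -3]
203 [-5, -2, 92, 95, 94, 92, 94, 94, 93, 93, 92, 96, 95, 0, 0]
211 [1, 0, 97, 95, 98, 96, 96, 96, 95, 96, 98, 95, 75, -1, -2]
219 [0, 2, 100, 92, 95, 96, 94, 93, 96, 96, 92, 95, 41, 1, 0]
227 [1, 0, 0, 2, 42, 97, 95, 95, 99, 93, 94, 93, 37, 1, 2]
235 [0, 1, -3, 2, 0, 0, 84, 0, 0, 0, 0, 43, 0, 1, 1]
243 [0, 0, 0, 1, -2, 4, 81, 0, -1, -2, 1, 2, 3, -2, 1]
```

View pics/crop.png

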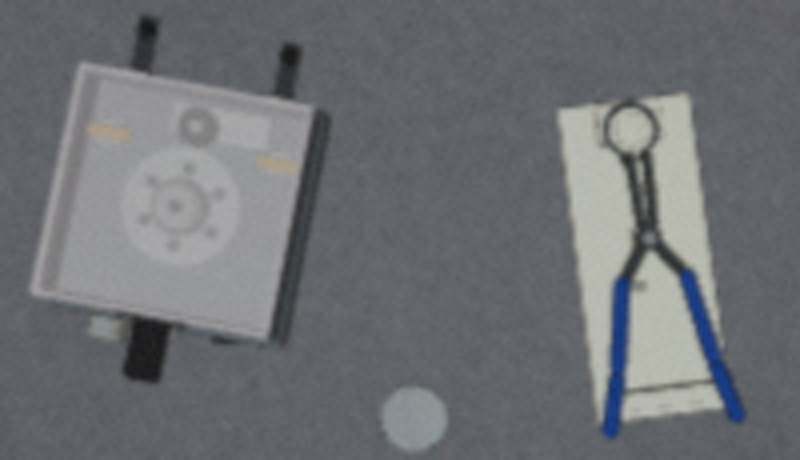

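The crop confirms the choice. The grey feeder is at crop (180,205) with its black pull at (145,350) and hinge arms at (147,40) and (290,65). The pliers' pivot is at (648,240), with the circlip at (631,130). Next I'll fit the poses.

Run:
```python
from h import *
import pickle
z=np.load('top.npz');p,d=z['p'],z['d'];m=pickle.load(open('top.pkl','rb'))
W=pts(d,m)
M=np.zeros(d.shape,bool);M[160:238,148:228]=1
hood=M&(W[...,2]>.083)&(W[...,2]<.108)
hood=cv2.morphologyEx(hood.astype(np.uint8),cv2.MORPH_OPEN,np.ones((9,9)))>0
q=W[hood];print('hood',cv2.minAreaRect(q[:,:2].astype(np.float32)))
A=np.c_[q[:,:2],np.ones(len(q))];print('plane',np.linalg.lstsq(A,q[:,2],rcond=None)[0])
# ground plane residual
G=M&(abs(W[...,2])<.02);g=W[G];print('ground',np.linalg.lstsq(np.c_[g[:,:2],np.ones(len(g))],g[:,2],rcond=None)[0],np.median(g[:,2]))
B=np.zeros(d.shape,np.uint8);hsv=cv2.cvtColor(p,cv2.COLOR_RGB2HSV)
B[170:262,280:340]=((hsv[...,1]<45)&(hsv[...,2]>140))[170:262,280:340]
n,l,st,_=cv2.connectedComponentsWithStats(B);k=1+st[1:,4].argmax();vv,uu=np.nonzero(l==k)
# project block pixels at z=.008
f=192/np.tan(np.radians(m['vfov'])/2);r=np.c_[(uu-m['cx'])/f,(vv-m['cy'])/f,np.ones(len(uu))]@rot(m['attitude']).T
t=(.008-m['origin'][2])/r[:,2];P=m['origin']+r*t[:,None];print('block',cv2.minAreaRect(P[:,:2].astype(np.float32)))
s=arm.read_state();Rm=rot(s['ee_rot']);print(Rm.round(3),camera_model('wrist'))
```

```text
hood ((0.5533689260482788, 0.13056884706020355), (0.14044718444347382, 0.14047478139400482), 80.41327667236328)
plane [-0.03912261  0.00618873  0.11523436]
ground [-0.00120957 -0.00340334  0.00135977] -2.3433778042480924e-05
block ((0.5242665410041809, -0.13119667768478394), (0.1959867924451828, 0.039181824773550034), 8.018929481506348)
[[ 0.924  0.382 -0.001]
 [ 0.382 -0.924  0.002]
 [ 0.    -0.002 -1.   ]] {'vfov': 69.75639327119491, 'cx': 255.46813742000276, 'cy': 186.7026804134731, 'origin': array([ 0.2876815 , -0.50319868,  0.37486984]), 'attitude': array([ 2.40120386, -1.60426976, -0.24048817])}
```

>>> {"api": "carry_out", "payload": {"increments": [{"grip": 1,"offset": [0,0,0],"spin": 0.93},{"grip": 1,"offset": [0,0,0],"spin": 0.93},{"grip": 1,"offset": [0,0,0],"spin": 0.93},{"grip": 1,"offset": [0,0,0],"spin": 0.93},{"grip": 1,"offset": [0,0,0],"spin": 0.93},{"grip": 1,"offset": [0.8,-1,0],"spin": 0},{"grip": 1,"offset": [0.8,-1,0],"spin": 0},{"grip": 1,"offset": [0.8,-1,0],"spin": 0},{"grip": 1,"offset": [0.8,-1,0],"spin": 0},{"grip": 1,"offset": [0,-1,0],"spin": 0}]}}

```text
clock: 1.35
eef_pos: [0.3811, -0.3544, 0.2308]
ee_rot: [-3.131, 0.258, -0.001]
contact_force: [0.5, -0.0, 0.0]
opening: 0.0854
finger_force: 0.0
```

>>> {"api": "carry_out", "payload": {"increments": [{"grip": 1,"offset": [0,-1,0],"spin": 0},{"grip": 1,"offset": [0,-1,0],"spin": 0},{"grip": 1,"offset": [0,-1,0],"spin": 0},{"grip": 1,"offset": [0,-1,0],"spin": 0},{"grip": 1,"offset": [0,-1,0],"spin": 0},{"grip": 1,"offset": [0,-1,0],"spin": 0},{"grip": 1,"offset": [0,-1,0],"spin": 0},{"grip": 1,"offset": [0,-1,0],"spin": 0},{"grip": 1,"offset": [0,-1,0],"spin": 0},{"grip": 1,"offset": [0,-1,0],"spin": 0}]}}

```text
clock: 2.6
eef_pos: [0.4448, 0.0404, 0.2311]
ee_rot: [3.131, -0.261, -0.001]
contact_force: [0.3, 0.0, 0.6]
opening: 0.0855
finger_force: 0.0
```

>>> {"api": "carry_out", "payload": {"increments": [{"grip": 1,"offset": [0,-1,0],"spin": 0},{"grip": 1,"offset": [0,-1,0],"spin": 0},{"grip": 0.6,"offset": [0,-0.7,0],"spin": 0},{"grip": 0.2,"offset": [0,0,0],"spin": 0},{"grip": 0.2,"offset": [0,0,0.5],"spin": 0},{"grip": 0.2,"offset": [0,0,0.5],"spin": 0},{"grip": 0.2,"offset": [0,0,0],"spin": 0},{"grip": 0.2,"offset": [0,0,0],"spin": 0},{"grip": 0.2,"offset": [0,0,0],"spin": 0},{"grip": 0.2,"offset": [0,0,0],"spin": 0}]}}

```text
clock: 3.85
eef_pos: [0.4634, 0.1456, 0.192]
ee_rot: [-3.13, 0.261, -0.002]
contact_force: [-0.1, -0.7, 0.5]
opening: 0.051
finger_force: 0.0
```

Run:
```python
from h import *
s=arm.read_state();Rm=rot(s['ee_rot']);print(s['clock'],s['eef_pos'],np.degrees(np.arctan2(Rm[1,0],Rm[0,0])),s['opening'],s['contact_force'])
p,d,m=snap('wrist');print(rot(m['attitude'])[:,2],m['origin']);np.savez('w1',p=p,d=d)
W=pts(d,m);v=p.max(2)
M=(v<60)&(W[...,2]>.065)&(W[...,2]<.1)&(d>0);
n,l,st,c=cv2.connectedComponentsWithStats(M.astype(np.uint8))
for i in range(1,n):
    if st[i,4]>150: q=W[l==i];print(st[i],q.mean(0).round(4),cv2.minAreaRect(q[:,:2].astype(np.float32)))
save('w1',cv2.resize(p,(768,576)))
```

```text
3.85 [0.46337395 0.14559544 0.19201105] -9.5276252472148 0.050981126320321826 [-0.11030889 -0.73912229  0.52662056]
[-0.28536912  0.04810655 -0.9572096 ] [0.53602033 0.13291261 0.33649366]
[243 167  24  34 733] [0.4638 0.146  0.0844] ((0.4643065333366394, 0.1455891877412796), (0.02136855572462082, 0.03467155247926712), 81.00592803955078)
[ 26 227  31  27 593] [0.4383 0.3758 0.0777] ((0.4381098747253418, 0.37765219807624817), (0.02231224626302719, 0.029379798099398613), 85.5381851196289)
```

View pics/w1.png

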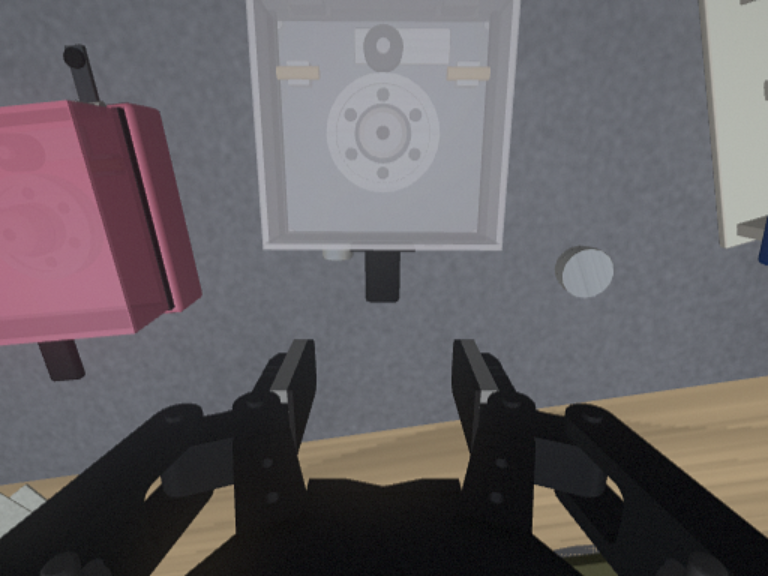

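The wrist view shows the pull at (382,275), square to the tool and centred, with the feeder's stub at (382,132). I'll descend on the pull and close.

>>> {"api": "carry_out", "payload": {"grip_force": 20, "increments": [{"grip": 0.1,"offset": [-0.155,0,0.7],"spin": 0},{"grip": 0.1,"offset": [0,0,0.8],"spin": 0},{"grip": 0.1,"offset": [0,0,0.8],"spin": 0},{"grip": 0.1,"offset": [0,0,0.6],"spin": 0},{"grip": 0.1,"offset": [0,0,0.43],"spin": 0},{"grip": 0.1,"offset": [0,0,0],"spin": 0},{"grip": -1,"offset": [0,0,0],"spin": 0},{"grip": -1,"offset": [0,0,0],"spin": 0},{"grip": -1,"offset": [0,0,0],"spin": 0},{"grip": -1,"offset": [0,0,0],"spin": 0}]}}

```text
clock: 5.15
eef_pos: [0.4577, 0.1475, 0.0588]
ee_rot: [-3.129, 0.261, -0.003]
contact_force: [-0.3, 5.7, 0.9]
opening: 0.0214
finger_force: 24.1
```

Run:
```python
from h import *
# arc from start angle ~.04 to 1.62, radius .169, pull rises at angle a0+th; tool x fwd, z down
a0=np.arcsin(.030/.167) ; 
r=.169; a0=np.arctan2(.030,.1663)
th=np.r_[np.linspace(.05,1.5,19),1.56,1.60,1.62,1.63]
x=-r*np.cos(a0+th);z=r*np.sin(a0+th)
for t,a,b in zip(th[1:],np.diff(x)/.04,-np.diff(z)/.04): print(round(t,3),round(a,2),round(b,2))
```

```text
0.131 0.09 -0.33
0.211 0.12 -0.32
0.292 0.14 -0.31
0.372 0.17 -0.3
0.453 0.19 -0.28
0.533 0.21 -0.27
0.614 0.23 -0.25
0.694 0.25 -0.23
0.775 0.27 -0.21
0.856 0.29 -0.19
0.936 0.3 -0.16
1.017 0.31 -0.14
1.097 0.32 -0.11
1.178 0.33 -0.09
1.258 0.34 -0.06
1.339 0.34 -0.03
1.419 0.34 -0.0
1.5 0.34 0.02
1.56 0.25 0.03
1.6 0.17 0.03
1.62 0.08 0.02
1.63 0.04 0.01
```

>>> {"api": "carry_out", "payload": {"increments": [{"grip": -1,"offset": [0.09,0,-0.33],"spin": 0},{"grip": -1,"offset": [0.12,0,-0.32],"spin": 0},{"grip": -1,"offset": [0.14,0,-0.31],"spin": 0},{"grip": -1,"offset": [0.17,0,-0.3],"spin": 0},{"grip": -1,"offset": [0.19,0,-0.28],"spin": 0},{"grip": -1,"offset": [0.21,0,-0.27],"spin": 0},{"grip": -1,"offset": [0.23,0,-0.25],"spin": 0},{"grip": -1,"offset": [0.25,0,-0.23],"spin": 0},{"grip": -1,"offset": [0.27,0,-0.21],"spin": 0},{"grip": -1,"offset": [0.29,0,-0.19],"spin": 0}]}}

```text
clock: 6.4
eef_pos: [0.5321, 0.1347, 0.1653]
ee_rot: [-3.129, 0.261, 0.007]
contact_force: [-0.8, 6.2, -3.1]
opening: 0.0212
finger_force: 24.6
```

>>> {"api": "carry_out", "payload": {"increments": [{"grip": -1,"offset": [0.3,0,-0.16],"spin": 0},{"grip": -1,"offset": [0.31,0,-0.14],"spin": 0},{"grip": -1,"offset": [0.32,0,-0.11],"spin": 0},{"grip": -1,"offset": [0.33,0,-0.09],"spin": 0},{"grip": -1,"offset": [0.34,0,-0.06],"spin": 0},{"grip": -1,"offset": [0.34,0,-0.03],"spin": 0},{"grip": -1,"offset": [0.34,0,0],"spin": 0},{"grip": -1,"offset": [0.34,0,0.02],"spin": 0},{"grip": -1,"offset": [0,0,0],"spin": 0},{"grip": -1,"offset": [0,0,0],"spin": 0}]}}

```text
clock: 7.65
eef_pos: [0.6386, 0.1164, 0.1886]
ee_rot: [-3.13, 0.261, -0.004]
contact_force: [2.3, 3.6, 1.1]
opening: 0.0214
finger_force: 27.6
```

Run:
```python
from h import *
import pickle
s=arm.read_state();print(s['eef_pos'],s['contact_force'],s['finger_force'],s['opening'])
p,d,m=snap('scene');W=pts(d,m)
np.savez('s2',p=p,d=d);pickle.dump(m,open('s2.pkl','wb'))
h=W[(W[...,2]>.1)&(W[...,2]<.16)&(abs(W[...,1]-.12)<.1)&(d>0)&(p.max(2)>90)]
x=np.array([.986,-.166,0]);u=(h-np.array([.5504,.131,0]))@x-.072
A=np.c_[h[:,2]-.042,np.ones(len(h))]
print(len(h),np.histogram(u,12),)
save('s2',cv2.resize(p[60:230,180:400],(792,612))[:600])
```

```text
[0.63864297 0.11643621 0.1885854 ] [2.27475538 3.57650267 1.10363382] 27.649853825569153 0.0213925153852739
757 (array([ 13,   0,   0,   0,   0,   0,   6,  35,   0,   0,   0, 703]), array([-1.47208599, -1.34557904, -1.2190721 , -1.09256515, -0.96605821,
       -0.83955127, -0.71304432, -0.58653738, -0.46003043, -0.33352349,
       -0.20701655, -0.0805096 ,  0.04599734]))
```

View pics/s2.png

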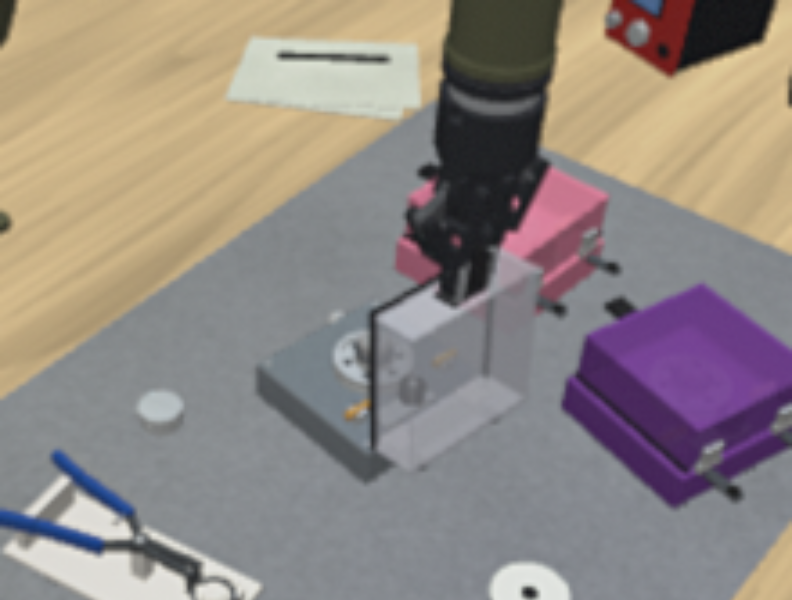

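The hood stands almost upright with the gripper holding its pull at about (465,290), at roughly 1.5 rad. I'll go slowly onto the stop while watching the force.

>>> {"api": "carry_out", "payload": {"increments": [{"grip": -1,"offset": [0.1,0,0.015],"spin": 0},{"grip": -1,"offset": [0.1,0,0.015],"spin": 0},{"grip": -1,"offset": [0.07,0,0.015],"spin": 0},{"grip": -1,"offset": [0.05,0,0.01],"spin": 0},{"grip": -1,"offset": [0.05,0,0.01],"spin": 0},{"grip": -1,"offset": [0.04,0,0.01],"spin": 0},{"grip": -1,"offset": [0.03,0,0.01],"spin": 0},{"grip": -1,"offset": [0,0,0],"spin": 0},{"grip": -1,"offset": [0,0,0],"spin": 0},{"grip": -1,"offset": [0,0,0],"spin": 0}]}}

```text
clock: 8.95
eef_pos: [0.6546, 0.1137, 0.1858]
ee_rot: [-3.13, 0.26, 0.0]
contact_force: [-1.2, 3.9, 5.1]
opening: 0.0215
finger_force: 28.7
```

>>> {"api": "carry_out", "payload": {"increments": [{"grip": -1,"offset": [0.03,0,0.01],"spin": 0},{"grip": -1,"offset": [0.03,0,0.01],"spin": 0},{"grip": -1,"offset": [0.03,0,0.01],"spin": 0},{"grip": -1,"offset": [0.03,0,0.005],"spin": 0},{"grip": -1,"offset": [0,0,0],"spin": 0},{"grip": -1,"offset": [0,0,0],"spin": 0},{"grip": -1,"offset": [0,0,0],"spin": 0},{"grip": -1,"offset": [0,0,0],"spin": 0},{"grip": -1,"offset": [0,0,0],"spin": 0},{"grip": -1,"offset": [0,0,0],"spin": 0}]}}

```text
clock: 10.2
eef_pos: [0.6595, 0.1129, 0.1846]
ee_rot: [-3.13, 0.261, -0.001]
contact_force: [-0.7, 4.8, 5.6]
opening: 0.0215
finger_force: 29.0
```

>>> {"api": "carry_out", "payload": {"increments": [{"grip": -1,"offset": [0.03,0,0.008],"spin": 0},{"grip": -1,"offset": [0.03,0,0.008],"spin": 0},{"grip": -1,"offset": [0.03,0,0.008],"spin": 0},{"grip": -1,"offset": [0.03,0,0.008],"spin": 0},{"grip": -1,"offset": [0,0,0],"spin": 0},{"grip": -1,"offset": [0,0,0],"spin": 0},{"grip": -1,"offset": [0,0,0],"spin": 0},{"grip": -1,"offset": [0,0,0],"spin": 0},{"grip": -1,"offset": [0,0,0],"spin": 0},{"grip": -1,"offset": [0,0,0],"spin": 0}]}}

```text
clock: 11.45
eef_pos: [0.6631, 0.1122, 0.1837]
ee_rot: [-3.13, 0.26, 0.002]
contact_force: [-4.1, 3.8, 8.4]
opening: 0.0216
finger_force: 29.4
```

>>> {"api": "carry_out", "payload": {"increments": [{"grip": -1,"offset": [0.03,0,0.004],"spin": 0},{"grip": -1,"offset": [0.03,0,0.004],"spin": 0},{"grip": -1,"offset": [0,0,0],"spin": 0},{"grip": -1,"offset": [0,0,0],"spin": 0},{"grip": -1,"offset": [0,0,0],"spin": 0},{"grip": -1,"offset": [0,0,0],"spin": 0},{"grip": -1,"offset": [0,0,0],"spin": 0},{"grip": -1,"offset": [0,0,0],"spin": 0},{"grip": -1,"offset": [0,0,0],"spin": 0},{"grip": -1,"offset": [0,0,0],"spin": 0}]}}

```text
clock: 12.7
eef_pos: [0.6631, 0.1123, 0.1836]
ee_rot: [-3.13, 0.26, 0.009]
contact_force: [-8.7, 5.4, 13.0]
opening: 0.0212
finger_force: 29.9
```

The hood is on its stop: extra command gave no motion and the force rose to 9 N. I'll relax, release, rise, and go back to look at the stub.

>>> {"api": "carry_out", "payload": {"increments": [{"grip": -1,"offset": [-0.04,0,-0.03],"spin": 0},{"grip": 0.0,"offset": [0,0,0],"spin": 0},{"grip": 0.2,"offset": [0,0,0],"spin": 0},{"grip": 0.2,"offset": [0,0,0],"spin": 0},{"grip": 0.2,"offset": [0,0,-0.5],"spin": 0},{"grip": 0.2,"offset": [0,0,-1],"spin": 0},{"grip": 0.2,"offset": [0,0,-0.7],"spin": 0},{"grip": 0.2,"offset": [-1,0,0],"spin": 0},{"grip": 1,"offset": [-1,0,0],"spin": 0},{"grip": 1,"offset": [-1,0,0.5],"spin": 0}]}}

```text
clock: 13.95
eef_pos: [0.5472, 0.1315, 0.2526]
ee_rot: [-3.13, 0.261, -0.007]
contact_force: [0.3, 0.9, 0.6]
opening: 0.0841
finger_force: 0.0
```

>>> {"api": "carry_out", "payload": {"increments": [{"grip": 1,"offset": [-1,0,0.5],"spin": 0},{"grip": 1,"offset": [-0.4,0,0.8],"spin": 0},{"grip": 1,"offset": [0,0,0.4],"spin": 0},{"grip": 1,"offset": [0,0,0],"spin": 0},{"grip": 1,"offset": [0,0,0],"spin": 0},{"grip": 1,"offset": [0,0,0],"spin": 0},{"grip": 1,"offset": [0,0,0],"spin": 0},{"grip": 1,"offset": [0,0,0],"spin": 0},{"grip": 1,"offset": [0,0,0],"spin": 0},{"grip": 1,"offset": [0,0,0],"spin": 0}]}}

```text
clock: 15.2
eef_pos: [0.4915, 0.1408, 0.1834]
ee_rot: [3.131, -0.261, 0.0]
contact_force: [0.5, 0.1, 0.3]
opening: 0.0859
finger_force: 0.0
```

Run:
```python
from h import *
import pickle
s=arm.read_state();print(s['clock'],s['eef_pos'],s['contact_force'],s['opening'])
p,d,m=snap('wrist');W=pts(d,m);np.savez('w2',p=p,d=d);pickle.dump(m,open('w2.pkl','wb'))
q=proj([[.5504,.131,.078]],m)[0];print('exp',q)
near=(np.hypot(W[...,0]-.5504,W[...,1]-.131)<.05)
print('z hist',np.histogram(W[near][:,2],bins=np.arange(.03,.1,.004)))
T=near&(W[...,2]>.0735)&(W[...,2]<.085);n,l,st,c=cv2.connectedComponentsWithStats(T.astype(np.uint8));k=1+st[1:,4].argmax();vv,uu=np.nonzero(l==k)
print('stub top',W[l==k].mean(0),c[k],st[k],cv2.minEnclosingCircle(np.c_[uu,vv].astype(np.float32)))
q=q.astype(int)
save('w2',cv2.resize(p[max(q[1]-75,0):q[1]+75,q[0]-100:q[0]+100],(800,600),interpolation=cv2.INTER_CUBIC))
```

```text
15.2 [0.49149334 0.14082042 0.1833522 ] [0.46264714 0.10403367 0.28897774] 0.08589699226546828
exp [254.91347875 119.85985079]
z hist (array([   0,    0, 1906, 1155,   48,   24, 2203, 1508,  103,  280,    0,
        155,  663,    1,    0,    0,    0]), array([0.03 , 0.034, 0.038, 0.042, 0.046, 0.05 , 0.054, 0.058, 0.062,
       0.066, 0.07 , 0.074, 0.078, 0.082, 0.086, 0.09 , 0.094, 0.098]))
stub top [0.54928838 0.13133483 0.07917506] [254.74358974 121.21489621] [239 105  32  33 819] ((254.89016723632812, 121.20809173583984), 16.318037033081055)
```

View pics/w2.png

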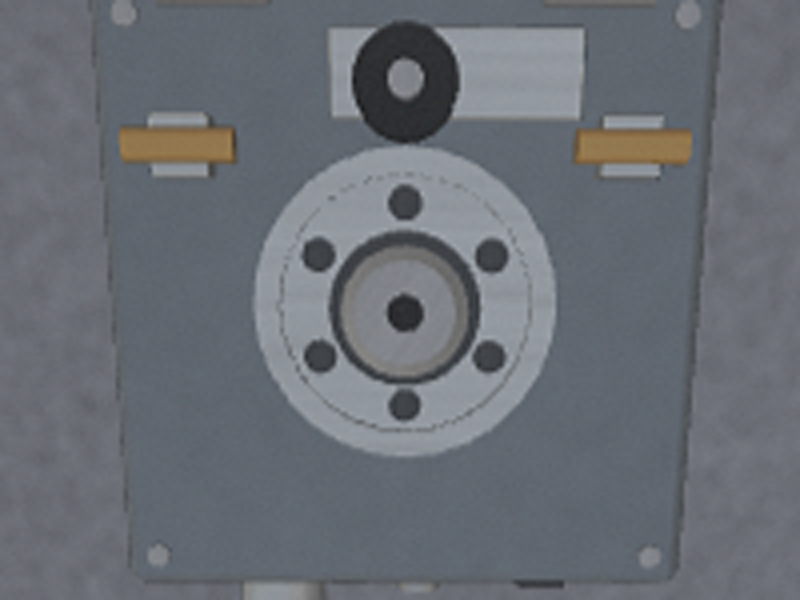

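The hood is up and clear. The stub's end is at crop (404,312), giving a world axis of (0.5492, 0.1314). Next I'll go above the pliers.

>>> {"api": "carry_out", "payload": {"increments": [{"grip": 1,"offset": [0,0.42,0],"spin": -0.85},{"grip": 1,"offset": [0,0,0],"spin": -0.85},{"grip": 1,"offset": [0,0,0],"spin": -0.85},{"grip": 1,"offset": [-0.15,1,0],"spin": 0},{"grip": 1,"offset": [-0.15,1,0],"spin": 0},{"grip": 1,"offset": [-0.15,1,0],"spin": 0},{"grip": 1,"offset": [-0.15,1,0],"spin": 0},{"grip": 1,"offset": [-0.15,1,0],"spin": 0},{"grip": 1,"offset": [-0.15,1,0],"spin": 0},{"grip": 1,"offset": [-0.15,1,0],"spin": 0}]}}

```text
clock: 16.5
eef_pos: [0.4861, -0.1602, 0.1834]
ee_rot: [3.134, 0.219, 0.001]
contact_force: [1.1, 0.0, 0.4]
opening: 0.0855
finger_force: 0.0
```

>>> {"api": "carry_out", "payload": {"increments": [{"grip": 1,"offset": [0,0,0],"spin": 0},{"grip": 1,"offset": [0,0,0],"spin": 0},{"grip": 1,"offset": [0,0,0],"spin": 0},{"grip": 1,"offset": [0,0,0],"spin": 0},{"grip": 1,"offset": [0,0,0],"spin": 0},{"grip": 1,"offset": [0,0,0],"spin": 0},{"grip": 1,"offset": [0,0,0],"spin": 0},{"grip": 1,"offset": [0,0,0],"spin": 0},{"grip": 1,"offset": [0,0,0],"spin": 0},{"grip": 1,"offset": [0,0,0],"spin": 0}]}}

```text
clock: 17.75
eef_pos: [0.4862, -0.1589, 0.1833]
ee_rot: [3.134, 0.219, -0.0]
contact_force: [0.6, 0.4, 0.4]
opening: 0.0857
finger_force: 0.0
```

Run:
```python
from h import *
import pickle
s=arm.read_state();Rm=rot(s['ee_rot']);print(s['clock'],s['eef_pos'],np.degrees(np.arctan2(Rm[1,0],Rm[0,0])),s['contact_force'])
p,d,m=snap('wrist');W=pts(d,m);np.savez('w3',p=p,d=d);pickle.dump(m,open('w3.pkl','wb'))
hsv=cv2.cvtColor(p,cv2.COLOR_RGB2HSV)
B=((hsv[...,0]>100)&(hsv[...,0]<130)&(hsv[...,1]>130)&(hsv[...,2]>60)&(W[...,0]<.56)).astype(np.uint8)
n,l,st,c=cv2.connectedComponentsWithStats(B)
for i in range(1,n):
    if st[i,4]>150:
        q=W[l==i]; f=cv2.fitLine(q[:,:2].astype(np.float32),cv2.DIST_HUBER,0,.01,.01).ravel();print(st[i],q.mean(0).round(4),np.median(q[:,2]),f)
Wb=((hsv[...,1]<40)&(hsv[...,2]>130)&(W[...,2]<.02)&(W[...,2]>0)).astype(np.uint8)
n,l,st,c=cv2.connectedComponentsWithStats(Wb);k=1+st[1:,4].argmax();print('block',cv2.minAreaRect(W[l==k][:,:2].astype(np.float32)),st[k])
# circlip: dark at z .02-.035 ahead
D=((hsv[...,2]<90)&(W[...,0]>.57)&(W[...,0]<.66)&(W[...,1]>-.2)&(W[...,1]<-.1)&(W[...,2]>.015)&(W[...,2]<.04)).astype(np.uint8)
q=W[D>0];print('circ',len(q),cv2.minEnclosingCircle(q[:,:2].astype(np.float32)) if len(q) else '')
save('w3',cv2.resize(p,(768,576)))
```

```text
17.75 [ 0.48615421 -0.15892562  0.18329824] 8.005635472157522 [0.64549608 0.3622908  0.42067921]
[218 151  21  85 595] [ 0.4624 -0.1341  0.055 ] 0.054197625321860954 [ 0.9987977  -0.04902177  0.46238002 -0.13409746]
[272 151  24  85 641] [ 0.4717 -0.1902  0.0561] 0.05411480604422736 [ 0.92995363  0.36767685  0.47165358 -0.19019678]
block ((0.5269278883934021, -0.12912209331989288), (0.18462777137756348, 0.03392593190073967), 8.358025550842285) [ 216   40   34  167 3157]
circ 329 ((0.602064311504364, -0.14387549459934235), 0.019509103149175644)
```

View pics/w3.png

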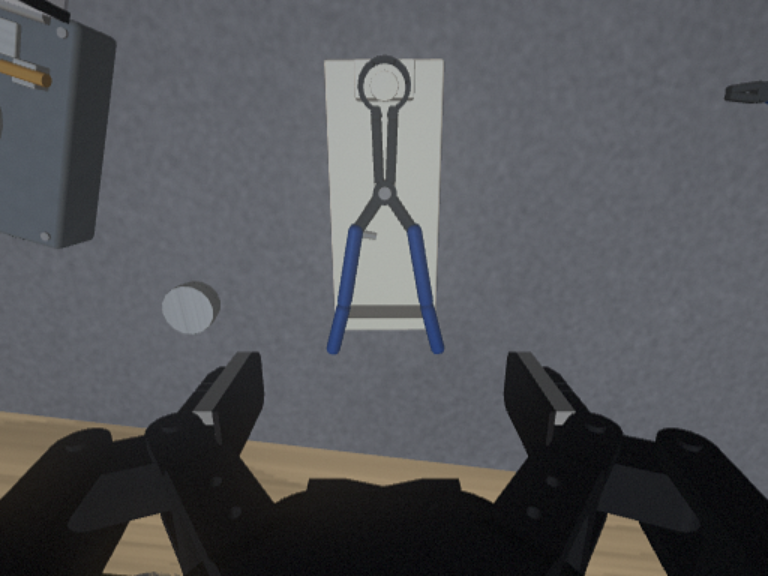

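The wrist view shows the pliers' pivot at (385,193), the circlip ring at (384,84) and the handles between the pads, aligned with the tool. I'll descend and squeeze.

>>> {"api": "carry_out", "payload": {"grip_force": 40, "increments": [{"grip": 1,"offset": [0.21,0.03,0.5],"spin": 0},{"grip": 1,"offset": [0,0,0.8],"spin": 0},{"grip": 1,"offset": [0,0,0.8],"spin": 0},{"grip": 1,"offset": [0,0,0.8],"spin": 0},{"grip": 1,"offset": [0,0,0.6],"spin": 0},{"grip": 1,"offset": [0,0,0.5],"spin": 0},{"grip": 1,"offset": [0,0,0],"spin": 0},{"grip": 0.5,"offset": [0,0,0],"spin": 0},{"grip": 0.3,"offset": [0,0,0],"spin": 0},{"grip": 0.1,"offset": [0,0,0],"spin": 0}]}}

```text
clock: 19.05
eef_pos: [0.4947, -0.1595, 0.0252]
ee_rot: [3.132, 0.22, 0.001]
contact_force: [-3.5, -0.8, 9.1]
opening: 0.0475
finger_force: 8.6
```

>>> {"api": "carry_out", "payload": {"increments": [{"grip": 0,"offset": [0,0,0],"spin": 0},{"grip": -0.1,"offset": [0,0,0],"spin": 0},{"grip": -0.3,"offset": [0,0,0],"spin": 0},{"grip": -1,"offset": [0,0,0],"spin": 0},{"grip": -1,"offset": [0,0,0],"spin": 0},{"grip": -1,"offset": [0,0,0],"spin": 0},{"grip": -1,"offset": [0,0,0],"spin": 0},{"grip": -1,"offset": [0,0,0],"spin": 0},{"grip": -1,"offset": [0,0,0],"spin": 0},{"grip": -1,"offset": [0,0,0],"spin": 0}]}}

```text
clock: 20.3
eef_pos: [0.494, -0.1591, 0.0259]
ee_rot: [3.133, 0.219, 0.001]
contact_force: [-5.6, 0.7, 17.3]
opening: 0.0379
finger_force: 38.0
```

>>> {"api": "carry_out", "payload": {"increments": [{"grip": -1,"offset": [0,0,-0.1],"spin": 0},{"grip": -1,"offset": [0,0,-0.2],"spin": 0},{"grip": -1,"offset": [0,0,-0.3],"spin": 0},{"grip": -1,"offset": [0,0,-0.4],"spin": 0},{"grip": -1,"offset": [0,0,-0.5],"spin": 0},{"grip": -1,"offset": [0,0,-0.5],"spin": 0},{"grip": -1,"offset": [0,0,-0.4],"spin": 0},{"grip": -1,"offset": [0,0,-0.2],"spin": 0},{"grip": -1,"offset": [0,0,0],"spin": 0},{"grip": -1,"offset": [0,0,0],"spin": 0}]}}

```text
clock: 21.55
eef_pos: [0.4941, -0.1587, 0.1268]
ee_rot: [-3.133, -0.219, 0.002]
contact_force: [0.7, 1.1, -2.0]
opening: 0.0374
finger_force: 40.2
```

```bash
cat > circ.py <<'E'
from h import *
import pickle,sys
s=arm.read_state();Rm=rot(s['ee_rot']);t=np.array(s['eef_pos']);print(s['clock'],t,np.degrees(np.arctan2(Rm[1,0],Rm[0,0])),s['contact_force'],s['opening'],s['finger_force'])
p,d,m=snap('wrist');W=pts(d,m);np.savez(sys.argv[1],p=p,d=d);pickle.dump(m,open(sys.argv[1]+'.pkl','wb'))
T=(W-t)@Rm   # tool frame
gz=T[...,2]
roi=(T[...,0]>.07)&(T[...,0]<.135)&(abs(T[...,1])<.03)&(gz>-.035)&(gz<.015)
for a in np.arange(-.035,.015,.004): print(round(a,3),int((roi&(gz>=a)&(gz<a+.004)).sum()),end=' ')
print()
q=T[roi]; r=q[(q[:,2]>-.006)&(q[:,2]<.006)]
if len(r)>20:
    print('ring',len(r),cv2.minEnclosingCircle(r[:,:2].astype(np.float32)),'z',np.median(r[:,2]))
    c=np.linalg.lstsq(np.c_[2*r[:,:2],np.ones(len(r))],(r[:,:2]**2).sum(1),rcond=None)[0]
    print('lsq circle',c[:2],np.sqrt(c[2]+c[0]**2+c[1]**2)); print('plane',np.linalg.lstsq(np.c_[r[:,:2]-c[:2],np.ones(len(r))],r[:,2],rcond=None)[0])
save(sys.argv[1],cv2.resize(p[:250,100:412],(780,625)[:2])[:600])
E
python3 circ.py w4
```

```text
21.55 [ 0.4941484  -0.15866628  0.12677896] 8.012066291189212 [ 0.71122093  1.13787223 -2.00684293] 0.03740169568880567 40.16163468360901
-0.035 0 -0.031 0 -0.027 1678 -0.023 441 -0.019 28 -0.015 12 -0.011 13 -0.007 14 -0.003 352 0.001 647 0.005 0 0.009 0 0.013 0 
ring 1008 ((0.10640306025743484, -0.0005433082696981728), 0.021572787314653397) z 0.001479149412003872
lsq circle [ 0.10694812 -0.00052432] 0.019098570477497405
plane [ 0.13289675 -0.00377068  0.00097308]
```

View pics/w4.png

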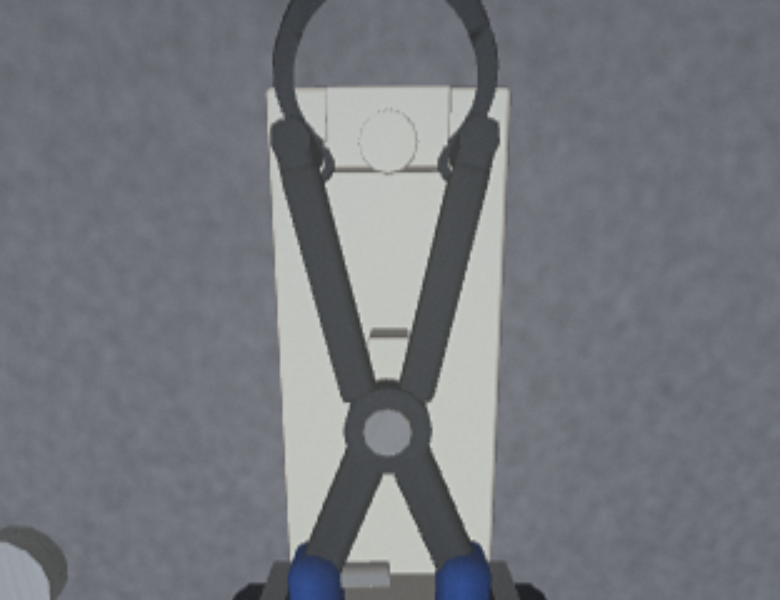

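The circlip is spread on the tips (ring around crop (385,60), eyes near (318,160) and (450,160)), and the pliers are clear of the block. Now I'll measure the pivot, the jaw slope and the ring in the tool frame.

```bash
cat > m2.py <<'E'
from h import *
import pickle,sys
z=np.load(sys.argv[1]+'.npz');p,d=z['p'],z['d'];m=pickle.load(open(sys.argv[1]+'.pkl','rb'))
s=arm.read_state();Rm=rot(s['ee_rot']);t=np.array(s['eef_pos'])
T=(pts(d,m)-t)@Rm
pv=p[160:186,240:270];pm=(pv.min(2)>110)
vv,uu=np.nonzero(pm);c,r=cv2.minEnclosingCircle(np.c_[uu,vv].astype(np.float32));c=np.array(c)+[240,160];print('pivot px',c,r,T[int(c[1]),int(c[0])])
j=(T[...,0]>.03)&(T[...,0]<.088)&(abs(T[...,1])<.03)&(T[...,2]>-.035)&(T[...,2]<-.012)
for a in np.arange(.02,.095,.006):
    k=(T[...,0]>a)&(T[...,0]<a+.006)&(abs(T[...,1])<.03)&(T[...,2]>-.04)&(T[...,2]<-.012); 
    if k.sum()>5: print('x',round(a+.003,3),'z',round(float(np.median(T[k][:,2])),4),'ymid',round(float((T[k][:,1].min()+T[k][:,1].max())/2),4),'yw',round(float(np.ptp(T[k][:,1])),4))
for a in np.arange(.074,.13,.004):
    k=(T[...,0]>a)&(T[...,0]<a+.004)&(abs(T[...,1])<.03)&(T[...,2]>-.008)&(T[...,2]<.008)
    if k.sum()>5:
        y=T[k][:,1]; L=y[y<0];H=y[y>0]; print('ring x',round(a+.002,3),'z',round(float(np.median(T[k][:,2])),4),'in',L.max().round(4) if len(L) else '',H.min().round(4) if len(H) else '','out',y.min().round(4),y.max().round(4))
E
python3 m2.py w4
```

```text
pivot px [254.5 172.5] 9.617792129516602 [ 0.0449587  -0.00023213 -0.02719248]
x 0.023 z -0.0244 ymid 0.0007 yw 0.0328
x 0.029 z -0.0244 ymid 0.0002 yw 0.0271
x 0.035 z -0.0245 ymid 0.0002 yw 0.0218
x 0.041 z -0.0257 ymid 0.0003 yw 0.0167
x 0.047 z -0.0258 ymid -0.0 yw 0.0158
x 0.053 z -0.0245 ymid 0.0 yw 0.019
x 0.059 z -0.0243 ymid -0.0002 yw 0.0217
x 0.065 z -0.0243 ymid -0.0002 yw 0.0249
x 0.071 z -0.0243 ymid -0.0002 yw 0.0277
x 0.077 z -0.0243 ymid -0.0004 yw 0.0304
x 0.083 z -0.0242 ymid -0.0004 yw 0.0334
x 0.089 z -0.0235 ymid -0.0004 yw 0.0367
x 0.095 z -0.0233 ymid -0.0004 yw 0.037
ring x 0.088 z -0.0024 in -0.0108 0.0102 out -0.0124 0.0116
ring x 0.092 z -0.0023 in -0.0103 0.0097 out -0.0131 0.012
ring x 0.096 z -0.0001 in -0.0121 0.011 out -0.0147 0.0135
ring x 0.1 z 0.001 in -0.0153 0.0153 out -0.0203 0.0191
ring x 0.104 z 0.001 in -0.0173 0.0162 out -0.0212 0.0204
ring x 0.108 z 0.0013 in -0.0176 0.0165 out -0.0215 0.0205
ring x 0.112 z 0.0015 in -0.0162 0.0155 out -0.0211 0.0201
ring x 0.116 z 0.0019 in -0.0137 0.0121 out -0.0199 0.0188
ring x 0.12 z 0.002 in -0.012 0.0108 out -0.0182 0.0171
```

>>> {"api": "carry_out", "payload": {"increments": [{"grip": -1,"offset": [0,0,0],"spin": 0.5},{"grip": -1,"offset": [0,0,0],"spin": 0.7},{"grip": -1,"offset": [0,0,0],"spin": 0.7},{"grip": -1,"offset": [0,0,0],"spin": 0.65},{"grip": -1,"offset": [-0.44,-0.3,0],"spin": 0},{"grip": -1,"offset": [-0.5,-0.6,0],"spin": 0},{"grip": -1,"offset": [-0.5,-0.8,0],"spin": 0},{"grip": -1,"offset": [-0.5,-0.9,0],"spin": 0},{"grip": -1,"offset": [-0.4,-0.9,0],"spin": 0},{"grip": -1,"offset": [-0.2,-0.9,0],"spin": 0}]}}

```text
clock: 22.85
eef_pos: [0.4219, 0.0326, 0.1267]
ee_rot: [3.131, -0.261, -0.003]
contact_force: [1.7, 0.2, -2.2]
opening: 0.0372
finger_force: 40.2
```

>>> {"api": "carry_out", "payload": {"increments": [{"grip": -1,"offset": [0,-0.9,0],"spin": 0},{"grip": -1,"offset": [0,-0.8,0],"spin": 0},{"grip": -1,"offset": [0,-0.6,0],"spin": 0},{"grip": -1,"offset": [0,-0.4,0],"spin": 0},{"grip": -1,"offset": [0,-0.27,0],"spin": 0},{"grip": -1,"offset": [0,0,0],"spin": 0},{"grip": -1,"offset": [0,0,0],"spin": 0},{"grip": -1,"offset": [0,0,0],"spin": 0},{"grip": -1,"offset": [0,0,0],"spin": 0},{"grip": -1,"offset": [0,0,0],"spin": 0}]}}

```text
clock: 24.1
eef_pos: [0.4432, 0.1484, 0.1274]
ee_rot: [3.131, -0.262, 0.0]
contact_force: [0.9, -0.6, -2.2]
opening: 0.0373
finger_force: 40.3
```

```bash
python3 circ.py w5; python3 m2.py w5
```

```text
24.1 [0.44321088 0.14836727 0.12737058] -9.552203405627303 [ 0.94037285 -0.60295369 -2.2141342 ] 0.037307471597697185 40.25088429450989
-0.035 0 -0.031 0 -0.027 1653 -0.023 461 -0.019 30 -0.015 12 -0.011 14 -0.007 20 -0.003 330 0.001 660 0.005 0 0.009 0 0.013 0 
ring 1006 ((0.106430284678936, -0.000390887085814029), 0.021536003798246384) z 0.0014663089973445732
lsq circle [ 0.10711406 -0.00047939] 0.019098378152484597
plane [ 0.13677262 -0.00083467  0.00101198]
pivot px [254.5 172.5] 9.617792129516602 [ 0.04517037 -0.00011344 -0.02763057]
x 0.023 z -0.0243 ymid 0.0007 yw 0.0326
x 0.029 z -0.0242 ymid 0.0004 yw 0.0273
x 0.035 z -0.0243 ymid 0.0003 yw 0.0216
x 0.041 z -0.0255 ymid 0.0004 yw 0.0168
x 0.047 z -0.0257 ymid 0.0001 yw 0.0156
x 0.053 z -0.0244 ymid 0.0001 yw 0.0191
x 0.059 z -0.0242 ymid -0.0001 yw 0.0216
x 0.065 z -0.0242 ymid -0.0001 yw 0.0249
x 0.071 z -0.0241 ymid -0.0001 yw 0.0277
x 0.077 z -0.0241 ymid -0.0004 yw 0.0306
x 0.083 z -0.0241 ymid -0.0003 yw 0.0329
x 0.089 z -0.0234 ymid -0.0003 yw 0.0367
x 0.095 z -0.023 ymid -0.0003 yw 0.0368
ring x 0.088 z -0.0021 in -0.0107 0.0104 out -0.0122 0.0118
ring x 0.092 z -0.002 in -0.0101 0.0098 out -0.0129 0.012
ring x 0.096 z -0.0002 in -0.0121 0.0107 out -0.0147 0.0137
ring x 0.1 z 0.0008 in -0.015 0.0156 out -0.0202 0.0194
ring x 0.104 z 0.0011 in -0.0173 0.0163 out -0.0211 0.0204
ring x 0.108 z 0.0014 in -0.0175 0.017 out -0.0213 0.0206
ring x 0.112 z 0.0016 in -0.0164 0.015 out -0.0211 0.0203
ring x 0.116 z 0.002 in -0.0136 0.0128 out -0.0198 0.0192
ring x 0.12 z 0.0023 in -0.0117 0.0109 out -0.0181 0.0173
```

View pics/w5.png

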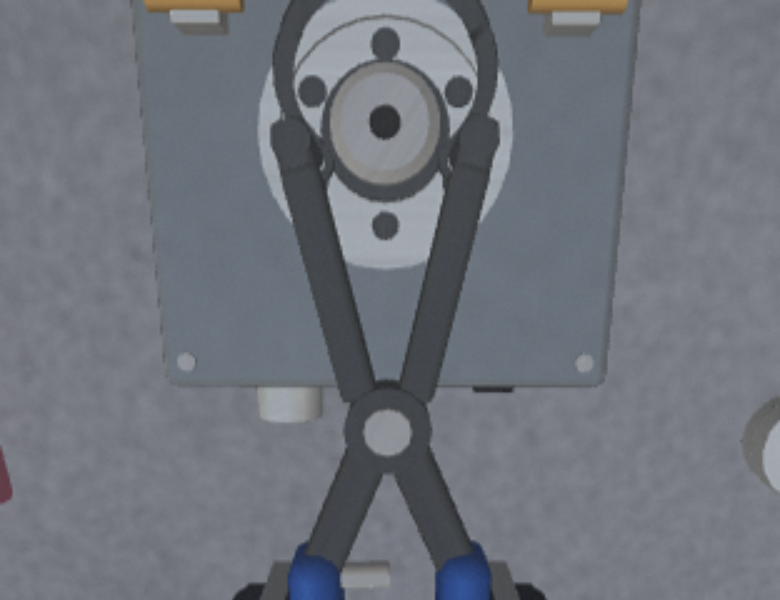

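The stub's end is at crop (385,122), centred laterally under the ring at (385,60), with the parallax of the lower height. I'll compute the remaining lateral offset.

```bash
cat > m3.py <<'E'
from h import *
import pickle,sys
from scipy.optimize import minimize
z=np.load(sys.argv[1]+'.npz');p,d=z['p'],z['d'];m=pickle.load(open(sys.argv[1]+'.pkl','rb'))
s=arm.read_state();Rm=rot(s['ee_rot']);t=np.array(s['eef_pos'])
T=(pts(d,m)-t)@Rm
k=(T[...,0]>.08)&(T[...,0]<.14)&(abs(T[...,1])<.03)&(T[...,2]>-.006)&(T[...,2]<.006)
q=T[k][:,:2]
f=lambda c:-np.partition(np.hypot(*(q-c).T),8)[8]
best=max(((x,y) for x in np.arange(.102,.114,.0003) for y in np.arange(-.003,.003,.0003)),key=lambda c:-f(np.array(c)))
print('bore tool',best,'r',-f(np.array(best)))
zt=t[2]-.078
g=(abs(T[...,2]-zt)<.0025)&(np.hypot(T[...,0]-.108,T[...,1])<.03)
n,l,st,c=cv2.connectedComponentsWithStats(g.astype(np.uint8));i=1+st[1:,4].argmax()
vv,uu=np.nonzero(l==i);(cu,cv_),r=cv2.minEnclosingCircle(np.c_[uu,vv].astype(np.float32))
print('stub z',np.median(T[l==i][:,2]),'exp',zt,'centroid',T[l==i][:,:2].mean(0),'circle',cv2.minEnclosingCircle(T[l==i][:,:2].astype(np.float32)),st[i])
w=(abs(T[...,2]-(t[2]-.065))<.002)&(np.hypot(T[...,0]-.108,T[...,1])<.03);print('washer z',np.median(T[w][:,2]),'exp',t[2]-.065,w.sum())
E
python3 m3.py w5
```

```text
bore tool (np.float64(0.1070999999999999), np.float64(-0.0003000000000000008)) r 0.01671990360769292
stub z 0.048063047563239175 exp 0.04934106350249949 centroid [ 0.10680237 -0.00070421] circle ((0.10710053145885468, -0.0007490351563319564), 0.01436796598136425) [ 232   25   44   49 1524]
washer z 0.06089963444718599 exp 0.06234106350249949 357
```

>>> {"api": "carry_out", "payload": {"increments": [{"grip": -1,"offset": [-0.01,0.01,0.2],"spin": 0},{"grip": -1,"offset": [0,0,0.25],"spin": 0},{"grip": -1,"offset": [0,0,0.25],"spin": 0},{"grip": -1,"offset": [0,0,0.2],"spin": 0},{"grip": -1,"offset": [0,0,0.1],"spin": 0},{"grip": -1,"offset": [0,0,0.05],"spin": 0},{"grip": -1,"offset": [0,0,0],"spin": 0},{"grip": -1,"offset": [0,0,0],"spin": 0},{"grip": -1,"offset": [0,0,0],"spin": 0},{"grip": -1,"offset": [0,0,0],"spin": 0}]}}

```text
clock: 25.4
eef_pos: [0.4429, 0.1484, 0.0855]
ee_rot: [-3.131, 0.261, -0.001]
contact_force: [-0.9, 0.7, -0.8]
opening: 0.0372
finger_force: 40.2
```

```bash
python3 circ.py w6|grep -v plane; python3 m3.py w6; python3 m2.py w6|grep ring
python3 - <<'E'
from h import *
p,d,m=snap('scene');s=arm.read_state();Rm=rot(s['ee_rot']);c=np.array(s['eef_pos'])+Rm@[.107,0,0]
u,v=proj(c,m)[0].astype(int);print(u,v)
a=cv2.resize(p[v-30:v+30,u-40:u+40],(400,300),interpolation=cv2.INTER_CUBIC)
w=np.load('w6.npz')['p'][0:120,174:334];b=cv2.resize(w,(400,300),interpolation=cv2.INTER_CUBIC)
save('w6b',np.hstack([a,b]))
E
```

```text
25.4 [0.4428634  0.14836999 0.08549777] -9.519274802221924 [-0.91843639  0.66363212 -0.78929732] 0.03719267486173981 40.24950385093689
-0.035 0 -0.031 0 -0.027 1650 -0.023 465 -0.019 30 -0.015 14 -0.011 12 -0.007 15 -0.003 338 0.001 929 0.005 2522 0.009 112 0.013 12 
ring 2296 ((0.10650022327899933, -0.000383175938623026), 0.021580111235380173) z 0.004756677702164123
lsq circle [ 0.10777225 -0.00047413] 0.01406270793203962
bore tool (np.float64(0.10919999999999987), np.float64(0.0017999999999999986)) r 0.0011630985186449857
stub z 0.006159335373432658 exp 0.007439090376523336 centroid [ 0.10708782 -0.00091932] circle ((0.10742390900850296, -0.0008002077229321003), 0.014406438916921616) [ 225    0   57   65 2595]
washer z 0.01903229616794925 exp 0.020439090376523333 557
ring x 0.088 z -0.0021 in -0.0109 0.0102 out -0.0123 0.0117
ring x 0.092 z -0.0019 in -0.0004 0.0002 out -0.0129 0.0119
ring x 0.096 z 0.0062 in -0.0003 0.0002 out -0.0147 0.0136
ring x 0.1 z 0.0057 in -0.0003 0.0002 out -0.0201 0.0193
ring x 0.104 z 0.0055 in -0.0003 0.0002 out -0.0212 0.0204
ring x 0.108 z 0.0054 in -0.0003 0.0002 out -0.0214 0.0206
ring x 0.112 z 0.0055 in -0.0003 0.0002 out -0.0211 0.0202
ring x 0.116 z 0.0053 in -0.0003 0.0001 out -0.0198 0.0191
ring x 0.12 z 0.0056 in -0.0003 0.0001 out -0.018 0.0173
283 152
```

View pics/w6b.png

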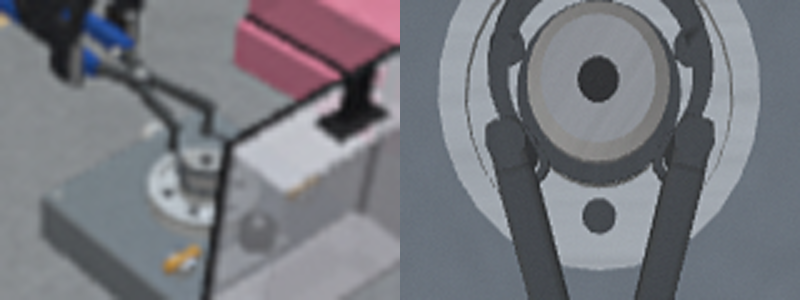

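The ring surrounds the stub end from above: the stub is at right crop (598,78) with ring sides at (505,45) and (698,45). It is centred to under 1 mm, so I'll lower slowly.

>>> {"api": "carry_out", "payload": {"increments": [{"grip": -1,"offset": [-0.015,-0.01,0.03],"spin": 0},{"grip": -1,"offset": [0,0,0.04],"spin": 0},{"grip": -1,"offset": [0,0,0.04],"spin": 0},{"grip": -1,"offset": [0,0,0.04],"spin": 0},{"grip": -1,"offset": [0,0,0.04],"spin": 0},{"grip": -1,"offset": [0,0,0.03],"spin": 0},{"grip": -1,"offset": [0,0,0],"spin": 0},{"grip": -1,"offset": [0,0,0],"spin": 0},{"grip": -1,"offset": [0,0,0],"spin": 0},{"grip": -1,"offset": [0,0,0],"spin": 0}]}}

```text
clock: 26.75
eef_pos: [0.4423, 0.1489, 0.0766]
ee_rot: [-3.131, 0.261, -0.0]
contact_force: [-1.1, 0.2, -1.4]
opening: 0.0374
finger_force: 40.3
```

```bash
cat > m4.py <<'E'
from h import *
import sys
s=arm.read_state();Rm=rot(s['ee_rot']);t=np.array(s['eef_pos']);print(s['clock'],t.round(4),s['contact_force'].round(2),s['moment'].round(3),s['opening'],s['finger_force'])
p,d,m=snap('wrist');T=(pts(d,m)-t)@Rm
r=np.hypot(T[...,0]-.1075,T[...,1]+.0006)
# stub top
g=(r<.010);print('stub top z',np.median(T[g][:,2]),'bias',np.median(T[g][:,2])-(t[2]-.078))
# ring band: radius 17.5-20
a=np.degrees(np.arctan2(T[...,1]+.0006,T[...,0]-.1075))
for lo,hi in((-150,-120),(-110,-70),(-60,-30),(30,60),(70,110),(120,150)):
    k=(r>.0172)&(r<.0205)&(a>lo)&(a<hi)&(d>0);z=T[k][:,2];print((lo,hi),len(z),np.percentile(z,[10,30,50,70]).round(4) if len(z) else '')
k=(T[...,0]>.06)&(T[...,0]<.085)&(abs(T[...,1])<.03)&(T[...,2]<-.018)&(T[...,2]>-.04);print('jaw z',np.median(T[k][:,2]))
w=p[0:110,181:329];save(sys.argv[1],cv2.resize(w,(740,550),interpolation=cv2.INTER_CUBIC))
E
python3 m4.py w7
```

```text
26.75 [0.4423 0.1489 0.0766] [-1.13  0.22 -1.37] [0.028 0.057 0.027] 0.037367502249976176 40.25042653083801
stub top z -0.0031638192762291533 bias -0.001734563801609139
(-150, -120) 196 [-0.0235 -0.0227 -0.0154 -0.0017]
(-110, -70) 260 [0.0007 0.0013 0.0018 0.0022]
(-60, -30) 81 [0.0014 0.0021 0.0028 0.0038]
(30, 60) 89 [0.0016 0.0024 0.003  0.0095]
(70, 110) 259 [0.0006 0.0013 0.0018 0.0025]
(120, 150) 189 [-0.0234 -0.0227 -0.0122 -0.0013]
jaw z -0.024055888871285954
```

>>> {"api": "carry_out", "payload": {"increments": [{"grip": -1,"offset": [0,0,0.02],"spin": 0},{"grip": -1,"offset": [0,0,0.02],"spin": 0},{"grip": -1,"offset": [0,0,0.02],"spin": 0},{"grip": -1,"offset": [0,0,0.02],"spin": 0},{"grip": -1,"offset": [0,0,0.02],"spin": 0},{"grip": -1,"offset": [0,0,0],"spin": 0},{"grip": -1,"offset": [0,0,0],"spin": 0},{"grip": -1,"offset": [0,0,0],"spin": 0},{"grip": -1,"offset": [0,0,0],"spin": 0},{"grip": -1,"offset": [0,0,0],"spin": 0}]}}

```text
clock: 28.05
eef_pos: [0.4422, 0.1488, 0.0725]
ee_rot: [-3.131, 0.261, -0.0]
contact_force: [0.2, -0.5, -1.7]
opening: 0.0372
finger_force: 40.2
```

```bash
python3 m4.py w8
python3 - <<'E'
from h import *
p,d,m=snap('scene');s=arm.read_state();Rm=rot(s['ee_rot']);c=np.array(s['eef_pos'])+Rm@[.107,0,0]
E
```

```text
28.05 [0.4422 0.1488 0.0725] [ 0.24 -0.49 -1.72] [-0.051  0.009 -0.019] 0.037222849546316 40.24871528148651
stub top z -0.007245490320999158 bias -0.0017807959136845117
(-150, -120) 188 [-0.0236 -0.0228 -0.0178 -0.0019]
(-110, -70) 251 [0.0007 0.0012 0.0017 0.0022]
(-60, -30) 64 [0.0014 0.0021 0.0024 0.0028]
(30, 60) 72 [0.0017 0.0021 0.0027 0.0031]
(70, 110) 246 [0.0005 0.0012 0.0016 0.0021]
(120, 150) 187 [-0.0236 -0.0228 -0.0121 -0.0014]
jaw z -0.024072096292930917
```

View pics/w8.png

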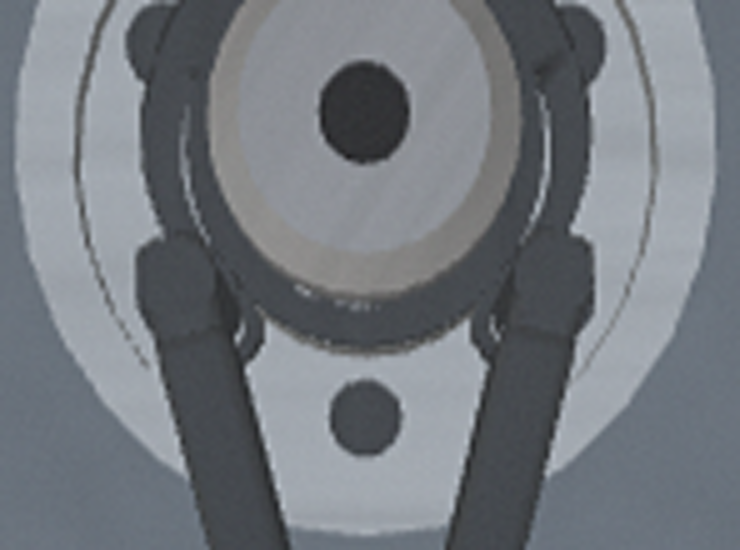

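The ring encircles the stub evenly, with the eyes at (235,330) and (490,330). It is about 0.7 mm above the groove by camera, so I'll check that by feeling for the washer in small steps.

>>> {"api": "carry_out", "payload": {"increments": [{"grip": -1,"offset": [0,0,0.015],"spin": 0},{"grip": -1,"offset": [0,0,0.015],"spin": 0},{"grip": -1,"offset": [0,0,0],"spin": 0},{"grip": -1,"offset": [0,0,0],"spin": 0},{"grip": -1,"offset": [0,0,0],"spin": 0},{"grip": -1,"offset": [0,0,0],"spin": 0},{"grip": -1,"offset": [0,0,0],"spin": 0},{"grip": -1,"offset": [0,0,0],"spin": 0},{"grip": -1,"offset": [0,0,0],"spin": 0},{"grip": -1,"offset": [0,0,0],"spin": 0}]}}

```text
clock: 29.4
eef_pos: [0.4422, 0.1488, 0.0713]
ee_rot: [3.131, -0.261, -0.0]
contact_force: [-1.3, -1.0, -2.2]
opening: 0.0374
finger_force: 40.3
```

```bash
python3 m4.py w9|grep -v 1[25]0
```

```text
29.4 [0.4422 0.1488 0.0713] [-1.28 -0.99 -2.21] [0.001 0.06  0.013] 0.03738493096771085 40.250006318092346
stub top z -0.008507215480270716 bias -0.0018048925516725763
(-110, -70) 243 [0.0004 0.0011 0.0016 0.002 ]
(-60, -30) 62 [0.0014 0.0018 0.0023 0.0025]
(30, 60) 68 [0.0013 0.002  0.0024 0.0028]
(70, 110) 235 [0.0005 0.0011 0.0016 0.0021]
jaw z -0.024076641190833317
```

>>> {"api": "carry_out", "payload": {"increments": [{"grip": -1,"offset": [0,0,0.01],"spin": 0},{"grip": -1,"offset": [0,0,0.01],"spin": 0},{"grip": -1,"offset": [0,0,0],"spin": 0},{"grip": -1,"offset": [0,0,0],"spin": 0},{"grip": -1,"offset": [0,0,0],"spin": 0},{"grip": -1,"offset": [0,0,0],"spin": 0},{"grip": -1,"offset": [0,0,0],"spin": 0},{"grip": -1,"offset": [0,0,0],"spin": 0},{"grip": -1,"offset": [0,0,0],"spin": 0},{"grip": -1,"offset": [0,0,0],"spin": 0}]}}

```text
clock: 30.7
eef_pos: [0.4422, 0.1488, 0.0705]
ee_rot: [3.131, -0.261, -0.0]
contact_force: [-0.6, -0.9, -0.9]
opening: 0.0371
finger_force: 40.2
```

```bash
python3 m4.py w10|grep -v 1[25]0
```

```text
30.7 [0.4422 0.1488 0.0705] [-0.56 -0.93 -0.89] [ 0.    -0.022 -0.027] 0.03713000158059074 40.24945557117462
stub top z -0.009301620374369261 bias -0.0018023754116505766
(-110, -70) 229 [0.0006 0.0011 0.0016 0.002 ]
(-60, -30) 63 [0.0014 0.002  0.0024 0.0027]
(30, 60) 59 [0.0012 0.002  0.0024 0.0027]
(70, 110) 228 [0.0004 0.0011 0.0016 0.0022]
jaw z -0.02407818216505938
```

>>> {"api": "carry_out", "payload": {"increments": [{"grip": -1,"offset": [0,0,0.01],"spin": 0},{"grip": -1,"offset": [0,0,0.01],"spin": 0},{"grip": -1,"offset": [0,0,0],"spin": 0},{"grip": -1,"offset": [0,0,0],"spin": 0},{"grip": -1,"offset": [0,0,0],"spin": 0},{"grip": -1,"offset": [0,0,0],"spin": 0},{"grip": -1,"offset": [0,0,0],"spin": 0},{"grip": -1,"offset": [0,0,0],"spin": 0},{"grip": -1,"offset": [0,0,0],"spin": 0},{"grip": -1,"offset": [0,0,0],"spin": 0}]}}

```text
clock: 32.0
eef_pos: [0.4422, 0.1488, 0.0697]
ee_rot: [-3.131, 0.261, 0.0]
contact_force: [0.1, 0.4, -1.5]
opening: 0.0372
finger_force: 40.3
```

```bash
python3 m4.py w11|grep -v 1[25]0
```

```text
32.0 [0.4422 0.1488 0.0697] [ 0.09  0.36 -1.51] [ 0.09   0.07  -0.034] 0.03723774085883685 40.250707268714905
stub top z -0.010080380809346656 bias -0.0017821770776064137
(-110, -70) 229 [0.0005 0.0011 0.0015 0.0019]
(-60, -30) 63 [0.0015 0.0021 0.0024 0.0026]
(30, 60) 60 [0.0014 0.002  0.0023 0.0025]
(70, 110) 225 [0.0006 0.0012 0.0016 0.0021]
jaw z -0.024088736872164423
```

>>> {"api": "carry_out", "payload": {"increments": [{"grip": -1,"offset": [0,0,0.01],"spin": 0},{"grip": -1,"offset": [0,0,0.01],"spin": 0},{"grip": -1,"offset": [0,0,0],"spin": 0},{"grip": -1,"offset": [0,0,0],"spin": 0},{"grip": -1,"offset": [0,0,0],"spin": 0},{"grip": -1,"offset": [0,0,0],"spin": 0},{"grip": -1,"offset": [0,0,0],"spin": 0},{"grip": -1,"offset": [0,0,0],"spin": 0},{"grip": -1,"offset": [0,0,0],"spin": 0},{"grip": -1,"offset": [0,0,0],"spin": 0}]}}

```text
clock: 33.3
eef_pos: [0.4422, 0.1488, 0.0689]
ee_rot: [-3.131, 0.261, -0.0]
contact_force: [-0.4, -0.3, -1.8]
opening: 0.0376
finger_force: 40.2
```

```bash
python3 m4.py w12|grep -v 1[25]0
python3 - <<'E'
from h import *
# bias of bench and housing (z=0, .040) in wrist view; hist of z in ring columns
s=arm.read_state();p,d,m=snap('wrist');W=pts(d,m);z=W[...,2]
for a,b in((-.01,.01),(.034,.046)):
    k=(z>a)&(z<b)&(d>0);print(k.sum(),np.median(z[k]))
E
```

```text
33.3 [0.4422 0.1488 0.0689] [-0.39 -0.26 -1.77] [ 0.006 -0.008 -0.033] 0.03760368733087687 40.17596662044525
stub top z -0.010883130751375723 bias -0.0018095721757865682
(-110, -70) 234 [0.     0.0009 0.0012 0.0016]
(-60, -30) 58 [0.0009 0.0014 0.0019 0.0021]
(30, 60) 57 [0.001  0.0016 0.0019 0.0022]
(70, 110) 223 [0.0002 0.0009 0.0012 0.0017]
jaw z -0.024107689248449454
93983 0.002342324112107358
29530 0.041669789767450005
```

The ring has just risen about 0.4 mm relative to the jaws, so it touched the washer at TCP z ≈ 0.0693. I'll lift 0.7 mm above that contact to sit mid-groove, clear of the washer.

>>> {"api": "carry_out", "payload": {"increments": [{"grip": -1,"offset": [0,0,-0.01],"spin": 0},{"grip": -1,"offset": [0,0,-0.018],"spin": 0},{"grip": -1,"offset": [0,0,0],"spin": 0},{"grip": -1,"offset": [0,0,0],"spin": 0},{"grip": -1,"offset": [0,0,0],"spin": 0},{"grip": -1,"offset": [0,0,0],"spin": 0},{"grip": -1,"offset": [0,0,0],"spin": 0},{"grip": -1,"offset": [0,0,0],"spin": 0},{"grip": -1,"offset": [0,0,0],"spin": 0},{"grip": -1,"offset": [0,0,0],"spin": 0}]}}

```text
clock: 34.65
eef_pos: [0.4422, 0.1488, 0.07]
ee_rot: [-3.131, 0.261, -0.0]
contact_force: [0.8, 0.5, -0.6]
opening: 0.037
finger_force: 40.3
```

```bash
python3 m4.py w13|grep -v 1[25]0
python3 - <<'E'
from h import *
for n in('top','scene'):
    p,d,m=snap(n);W=pts(d,m)
    x=np.array([.986,-.166,0]);y=np.array([.166,.986,0]);L=W-np.array([.5492,.1314,0]);u=L@x-.072;v=L@y
    k=(p.max(2)<60)&(abs(v)<.015)&(u>-.03)&(u<.09)&(W[...,2]>.16)&(W[...,2]<.25)&(d>0)
    print(n,k.sum(),'tab u',u[k].mean() if k.any() else '',np.ptp(u[k]) if k.any() else '','z',W[k][:,2].max() if k.any() else '')
    h=(abs(v)<.06)&(u>-.03)&(u<.09)&(W[...,2]>.06)&(W[...,2]<.17)&(p.min(2)>80)&(d>0)
    if h.sum()>30: print(h.sum(),np.polyfit(W[h][:,2],u[h],1))
    save(n+'2',cv2.resize(p,(768,576)))
E
```

```text
34.65 [0.4422 0.1488 0.07  ] [ 0.8   0.5  -0.63] [-0.001  0.063  0.006] 0.0370311865059899 40.27064502239227
stub top z -0.009769058255004298 bias -0.001808718664115241
(-110, -70) 239 [0.0004 0.0011 0.0014 0.0019]
(-60, -30) 64 [0.0015 0.0019 0.0022 0.0028]
(30, 60) 56 [0.0013 0.0018 0.0022 0.0024]
(70, 110) 229 [0.0005 0.001  0.0016 0.002 ]
jaw z -0.024045307396400224
top 150 tab u 0.032901882509902 0.03864421163554209 z 0.21901186559102448
scene 82 tab u 0.03900779079651769 0.03839995862673197 z 0.2209793162586554
653 [0.05006846 0.04820138]
```

View pics/w13.png

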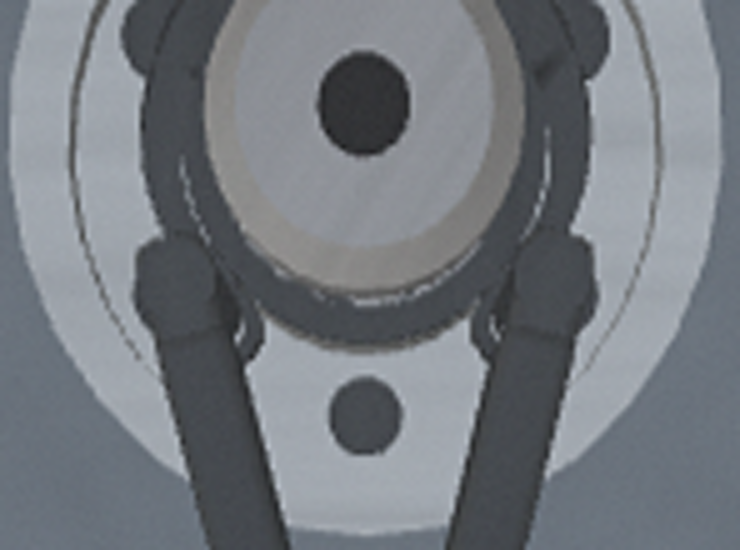

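```bash
python3 -c "
from workcell import arm
print(arm.finish_job())"
```

```text
the job is handed in; nothing more can be done
None
```

Job handed in at about 35 s: the hood rests open on its stop (about 1.62 rad), and the pliers are still gripped at 40 N with the circlip spread around the stub. By touch on the washer, the circlip sits about 0.7 mm clear of it, level with the groove; the wrist camera read it 1–2 mm lower.

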